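# Rinse the square tumbler on the cup rinser

## Task

Rinse the square ceramic cup on the cup rinser: turn the cup upside down, set it rim-down on the middle of the rinser's star, push it fully down against the spring and hold it fully down for two seconds, then let it come up and leave the cup standing there rim-down to drain. It is ceramic on glass, so set it down whenever you change your grip, never drop it or let it topple, and leave the other things on the shelf where they are.

Things in the scene. Friction and masses are not known exactly. Their poses are not given: they have to be found in the camera images.
- cup: square white ceramic cup: 52 x 52 mm outside, 74 mm high, walls 5 mm, base 7 mm, 0.15 to 0.25 kg. Starts upright, mouth up, on the glass shelf (top at z = 0.030). Origin: centre of its underside; x, y square to its flat sides, z towards its mouth. Lies steadily on its side, axis 26 mm above the shelf. One slanting grasp turns it only a quarter turn: turning it over takes two. Mid-shelf is clear
- cup_mouth (a point): centre of the cup's mouth, in the plane of its rim, 74 mm along the cup's z from its underside
- rinser: countertop cup rinser, fixed: round steel drip dish 124 mm across, rim 24 mm high; in it a black sprung star of six arms, 94 mm across, and in the middle a fixed steel nozzle 16 mm across ending 4 mm above the raised star. A short hose joins it on its +x side. Origin: centre of the dish underside on the shelf, z up. A cup set rim-down on the star has the nozzle inside its mouth
- star_top (a point): centre of the top face of the star's arms, on which a cup's rim stands: 34 mm above the rinser's origin when raised; it goes down with the star
- star (a joint): how far the star is pressed down (m): 0 raised, 0.009 fully down against a hard stop. Spring: about 5 N to start it, about 11 N fully down; the cup's own weight does not press it
- dispenser: closed push dispenser of white plastic, 66 mm round, 160 mm high, along the back of the shelf (bystander)
- clipper: steel nail clipper lying flat, 62 x 13 x 14 mm (bystander)
- compact: round mirror compact in red plastic lying shut, 72 mm across, 15 mm high (bystander)
- bamboo_box: hinged-lid bamboo box sitting shut, 90 x 140 x 63 mm plus a lid knob, fixed, along the back of the shelf (bystander)
- jar: small glass cream jar with a metal lid, 52 mm across, 42 mm high (bystander)
- nail_brush: wooden nail brush lying bristles down, 36 x 88 x 29 mm (bystander)
- brush_beaker: round closed-bodied toothbrush holder, 72 mm across, 95 mm high, with brushes up to about 200 mm, along the back of the shelf (bystander)
Not all that is in view belongs to the job. What is shaped like the cup but blue is not meant.

How it is judged:
By the outcome, as a careful person would: the job done as asked, in the order asked, and still so for the second after the job is handed in, with the robot touching nothing.
It also fails if it takes over 67 s, if anything falls off the work surface, if the arm or the gripper's body presses on something with over 40 N, if the wrist force passes 120 N, or if a joint passes its speed limit or range.

## Robot

A 7-joint arm with a two-finger parallel gripper is mounted at the origin on the work surface. World frame = base frame: x ahead of the robot, y to its left, z up, the work surface at z = 0. Lengths are in m, angles in degrees, forces in N, time in s.
With the tool pointing down it reaches from about 0.35 to 0.9 m from the base axis. Payload 7.2 kg.
Tool frame: the origin (TCP) lies midway between the tips of the shut fingers; the grasp point (between the pads) lies 19 mm behind it; z points along the fingers, y is the line along which they close (so a half turn about z gives the same grasp; the last joint's range is limited). The gripper opens to 85 mm and grips with 20 to 120 N. Pads are 22 mm wide; open, the fingers measure 114 mm over their backs; the gripper's body (76 mm by 85 mm) begins 54 mm behind the grasp point. The pads swing forward as they close: fully open they stand 13 mm farther back than shut.
Start: joints at [63.358, 23.554, -0.728, 91.456, 0.321, 64.991, -4.71], TCP at [0.242, -0.576, 0.231] pointing down, gripper open.
Joint ranges: [-169.25, 169.25], [-16.82, 113.86], [-84.01, 82.57], [7.8, 145.47], [-59.2, 239.2], [7.22, 106.19], [-163.78, 163.78]. Speed limits (degrees/s): [136.94, 136.94, 172.46, 172.46, 180, 180, 180].

## Interface

Orientations are given as [roll, pitch, yaw] about the fixed x, y, z axes, in that order (R = Rz(yaw) Ry(pitch) Rx(roll)).
In Python, from station import sense, grab_frame, camera_params, finish_job gives the robot as it stands.
- The arm moves only by the tool move_arm, never from a script. Its argument "deltas" is a list of rows, each a list of 7 numbers: the shift along the tool's x, y, z in cm, then the turn, a rotation vector about the tool's x, y, z in degrees, then the finger opening in cm, from 0 to 8.54. A call has 1 to 12 rows; each row is the pose to reach, as a shift and turn from the pose commanded when the call began, along the tool's axes at that moment; what a row does not reach only later rows make up. A row lasts 1/12 s, in which the tool goes at most 41.7 mm and 7.16 degrees, less where a joint would pass 70% of its speed; a pose out of reach is approached as far as the arm can. A call with a gripper value outside its range is refused whole. The fingers move at their own pace and stop on an object; the grip force is fixed at half the most. Time passes only in rows, so rows that repeat a pose let the fingers close. It gives the time, the measured TCP pose, the force, the opening and the grip force at its end, in the units of the state.
- sense(): the state, without advancing time (a new reading comes with each control period).
- grab_frame(name): name is "scene" or "top" or "wrist"; returns the picture (384x512x3 uint8, red, green, blue); there is no depth.
- camera_params(name): a dict with "vertical_fov" (degrees; the focal length in pixels is half the picture's height over the tangent of half this angle, whatever the lens; pixels are square), "cx", "cy" (the principal point, pixels), "world_from_camera" (4x4, takes a point from camera to world coordinates). Camera axes: x right, y up, looking along -z (the intrinsics and any distortion apply to the point x, -y, -z); pixel columns grow to the right and rows downward; lengths in m; the calibration is good to about 2 mm. A picture is of the moment at which its call begins: read the wrist's pose just before it. camera_params takes no time and is no camera call; for the wrist camera it gives the pose at the moment of the call.
- finish_job(): hands the job in; it is judged then, once.
The state is a dict: "clock": time; "joints": joint angles; "joint_vel": joint speeds; "joint_torque": joint torques, N m; "tcp_pos": TCP position; "ee_rot": TCP orientation; "force": force on the tool from outside, world axes, zero at the start; "wrist_torque": the same for the moment, N m; "opening": finger opening in m; "grasp_force": force on a finger pad.
Only numpy, scipy, OpenCV 4.12 (cv2) and the standard library are available. Lean on these libraries where they do the work, as an engineer would, in place of code of your own. Each camera call takes 0.05 s, during which the arm holds its last target. There are 200 camera calls.

## Working session

There is one attempt and no reset: what is moved stays moved. The work goes in short steps, Python scripts to look and compute and a tool call to move; the robot and the scene stay as the last step left them, time stands still between calls to the robot, and variables do not carry over. Pictures are saved under pics/ and viewed, at most 11 in all, crops included, and the job is handed in when it is done.

Besides the shell and the picture viewer there is one more tool, called after "Call:" by a JSON object that holds its "fn" and its "kwargs", one argument or row to a line. move_arm: Moves the arm, as the interface text tells. Its arguments: {"type":"object","properties":{"deltas":{"type":"array","items":{"type":"array","items":{"type":"number"}}}},"required":["deltas"]}

```bash
ls; mkdir -p pics
python3 - <<'E'
from station import *
import cv2,numpy as np
s=sense();print(s['clock'],s['tcp_pos'],s['ee_rot'],s['opening'])
for n in("scene","top"):
    p=camera_params(n);print(n,{k:(np.round(v,4).tolist() if k=='world_from_camera' else v) for k,v in p.items()})
    cv2.imwrite(f'pics/{n}0.png',cv2.resize(grab_frame(n)[:,:,::-1],(800,600),interpolation=cv2.INTER_CUBIC))
E
```

```text
pics
0.0 [ 0.24133065 -0.57599937  0.23046213] [-1.79910630e+02  5.07945041e-03  2.27366135e+01] 0.08487655942864329
scene {'vertical_fov': 47.54690265520411, 'cx': 260.8894831911052, 'cy': 188.22944782086915, 'world_from_camera': [[0.1312, -0.8219, 0.5543, 1.0976], [0.9913, 0.1071, -0.0759, -0.008], [0.003, 0.5594, 0.8289, 0.9847], [0.0, 0.0, 0.0, 1.0]]}
top {'vertical_fov': 56.53982313875299, 'cx': 254.152599258971, 'cy': 194.9420318415433, 'world_from_camera': [[-0.0132, 0.9844, -0.1753, 0.3642], [-0.9998, -0.0152, -0.0096, 0.0498], [-0.0121, 0.1752, 0.9845, 0.9213], [0.0, 0.0, 0.0, 1.0]]}
```

View pics/scene0.png

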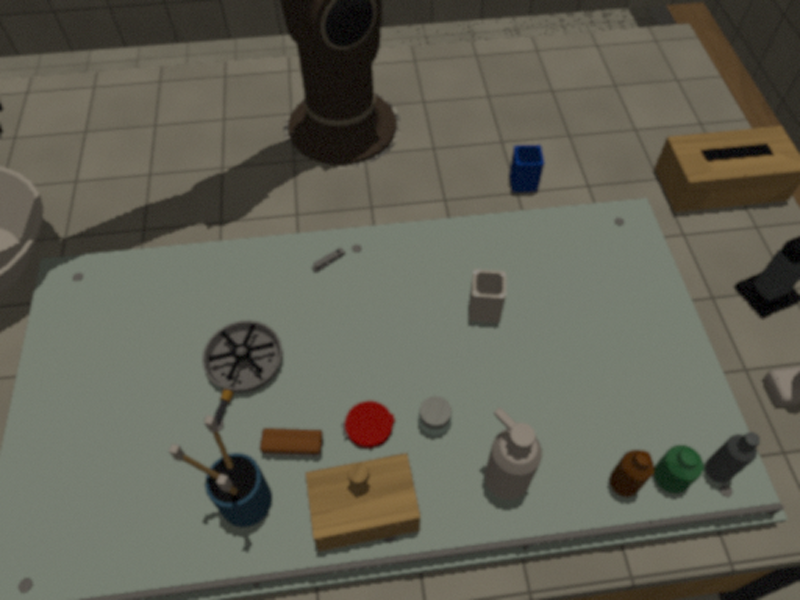

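View pics/top0.png

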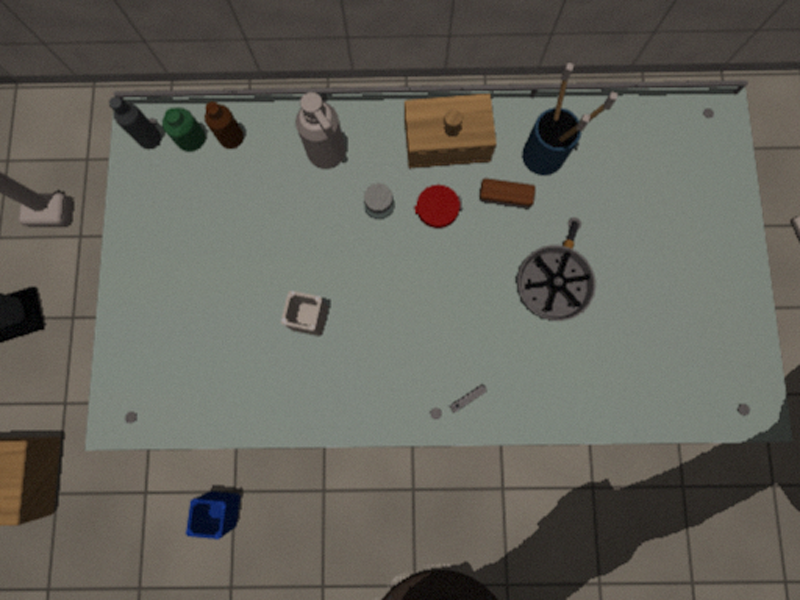

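The top view shows the white cup at about (304,312) and the rinser at (556,282), both in 800x600 pixels. In the scene view the cup is at (488,295) and the rinser at (243,355). I'll zoom in to measure them.

```bash
cat > h.py <<'E'
from station import *
import cv2,numpy as np
from scipy.spatial.transform import Rotation as Ro
def ray(n,uv,z):
    p=camera_params(n);f=192/np.tan(np.radians(p['vertical_fov']/2));M=np.array(p['world_from_camera'])
    d=M[:3,:3]@[(uv[0]-p['cx'])/f,-(uv[1]-p['cy'])/f,-1];o=M[:3,3];return o+d*(z-o[2])/d[2]
def pix(n,P):
    p=camera_params(n);f=192/np.tan(np.radians(p['vertical_fov']/2));M=np.array(p['world_from_camera'])
    c=(np.atleast_2d(P)-M[:3,3])@M[:3,:3];return np.c_[p['cx']-f*c[:,0]/c[:,2],p['cy']+f*c[:,1]/c[:,2]]
E
python3 - <<'E'
from h import *
t=grab_frame('top')[:,:,::-1];s=grab_frame('scene')[:,:,::-1]
def crop(im,u,v): # 50x37.5 px -> 8x
    M=np.float32([[8,0,-8*(u-25)],[0,8,-8*(v-18.75)]]);im=cv2.warpAffine(im,M,(400,300),flags=cv2.INTER_LINEAR)
    return cv2.convertScaleAbs(im,alpha=1.5)
a=np.vstack([np.hstack([crop(t,195,200),crop(t,356,181)]),np.hstack([crop(s,312,190),crop(s,155,228)])])
cv2.imwrite('pics/crops.png',a)
E
```

```text
(no output)
```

View pics/crops.png

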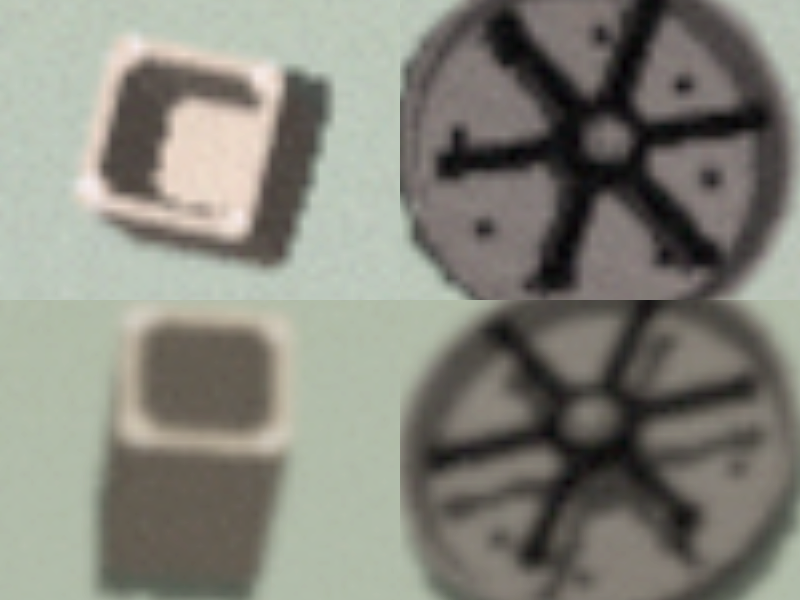

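Run:
```python
from h import *
cv=lambda p,u,v:np.array(p)/8+[u-25,v-18.75]
for n,c,uv in(('top',[(118,38),(286,62),(248,242),(78,208)],(195,200)),('scene',[(118,12),(296,14),(290,152),(116,146)],(312,190))):
    P=np.array([ray(n,cv(p,*uv),.104)[:2] for p in c]);print(n,P.round(4).tolist(),'c',P.mean(0).round(4))
    for i in range(4):
        d=P[(i+1)%4]-P[i];print(np.linalg.norm(d).round(4),np.degrees(np.arctan2(d[1],d[0])).round(1))
print(ray('top',cv((207,138),356,181),.068),ray('scene',cv((194,115),155,228),.068))
```

```text
top [[0.5335, 0.22], [0.5256, 0.1707], [0.4728, 0.1811], [0.4834, 0.2305]] c [0.5038 0.2006]
0.05 -99.1
0.0538 168.8
0.0506 77.8
0.0512 -11.9
scene [[0.4755, 0.18], [0.4835, 0.235], [0.5341, 0.2222], [0.5251, 0.1702]] c [0.5045 0.2018]
0.0556 81.8
0.0522 -14.2
0.0528 -99.8
0.0505 168.8
[ 0.55053447 -0.1927785   0.068     ] [ 0.55315391 -0.19169938  0.068     ]
```

The four rim-corner estimates agree. The cup centre is (0.504, 0.201) with yaw about -11°, and the rinser is at (0.552, -0.192). Next I'll plan the moves and check for obstacles.

```bash
cat >> h.py <<'E'
def R_(phi,s,ys=1):
    p,s=np.radians([phi,s]);z=np.array([np.sin(s)*np.cos(p),np.sin(s)*np.sin(p),-np.cos(s)])
    y=ys*np.array([-np.sin(p),np.cos(p),0]);return np.c_[np.cross(y,z),y,z]
def delta(G,R,back=0,off=.019,frm=None):
    """row from present pose (or frm=(pos,R)) to grasp point G, orientation R, backed off along tool z"""
    if frm is None:
        s=sense();frm=(np.array(s['tcp_pos']),Ro.from_euler('xyz',s['ee_rot'],degrees=True).as_matrix())
    T=np.array(G)+R[:,2]*(off-back)
    d=frm[1].T@(T-frm[0])*100;w=Ro.from_matrix(frm[1].T@R).as_rotvec(degrees=True)
    print(np.round(d,2).tolist(),np.round(w,1).tolist(),'rows',np.ceil(max(np.linalg.norm(d)/4.17,np.linalg.norm(w)/7.16)));return T,R
def st():
    s=sense();print(round(s['clock'],2),np.round(s['tcp_pos'],4),np.round(s['ee_rot'],1),np.round(s['joints'],1),'F',np.round(s['force'],1),round(s['opening'],4),s['grasp_force'])
E
python3 - <<'E'
from h import *
for n,p,z in(('disp base',(325,152),.03),('jar',(378,196),.07),('box',(450,125),.09),('compact',(438,206),.045),('brush',(507,192),.06),('clip',(468,398),.04),('beaker',(555,130),.12)):
    print(n,ray('top',np.array(p)*.64,z).round(3))
w=delta([.50,-.15,.34],R_(-20,0,1),off=0)
delta([.504,.201,.072],R_(-11,48,1),back=.10,frm=w)
delta([.504,.201,.072],R_(-11,48,1),back=.003)
E
```

```text
disp base [0.79  0.178 0.03 ]
jar [0.693 0.086 0.07 ]
box [ 0.803 -0.031  0.09 ]
compact [ 0.684 -0.011  0.045]
brush [ 0.7   -0.123  0.06 ]
clip [ 0.372 -0.05   0.04 ]
beaker [ 0.776 -0.189  0.12 ]
[40.32, -29.32, -10.9] [-0.0, -0.1, -137.3] rows 20.0
[17.57, 32.18, 21.38] [-3.8, -47.9, -8.5] rows 11.0
[55.25, -60.85, 17.0] [-60.3, -18.3, -135.3] rows 21.0
```

Call:
{"fn": "move_arm", "kwargs": {
  "deltas": [
    [20,-10,-10,0,0,-40,8.5],
    [40.3,-29.3,-10.9,0,0,-80,8.5],
    [40.3,-29.3,-10.9,0,0,-80,8.5],
    [40.3,-29.3,-10.9,0,0,-80,8.5],
    [40.3,-29.3,-10.9,0,0,-80,8.5],
    [40.3,-29.3,-10.9,0,0,-80,8.5],
    [40.3,-29.3,-10.9,0,0,-80,8.5],
    [40.3,-29.3,-10.9,0,0,-80,8.5],
    [40.3,-29.3,-10.9,0,0,-80,8.5],
    [40.3,-29.3,-10.9,0,0,-80,8.5],
    [40.3,-29.3,-10.9,0,0,-80,8.5],
    [40.3,-29.3,-10.9,0,0,-80,8.5]
  ]
}}

```text
clock: 1.2
tcp_pos: [0.4947, -0.1584, 0.3386]
ee_rot: [180.0, 0.0, 103.1]
force: [1.0, -1.5, -0.1]
opening: 0.0847
grasp_force: 0.0
```

Run:
```python
from h import *
st();delta([.504,.201,.072],R_(-11,48,1),back=.10)
```

```text
1.2 [ 0.4947 -0.1584  0.3386] [180.    0.  103.1] [ 36.7  11.  -28.5  95.4   5.4  75.   20.4] F [ 1.  -1.5 -0.1] 0.0847 0.0
[37.26, 3.59, 21.22] [-27.5, -42.4, -61.8] rows 12.0
```

Call:
{"fn": "move_arm", "kwargs": {
  "deltas": [
    [37.3,3.6,21.2,-27.5,-42.4,-61.8,8.5],
    [37.3,3.6,21.2,-27.5,-42.4,-61.8,8.5],
    [37.3,3.6,21.2,-27.5,-42.4,-61.8,8.5],
    [37.3,3.6,21.2,-27.5,-42.4,-61.8,8.5],
    [37.3,3.6,21.2,-27.5,-42.4,-61.8,8.5],
    [37.3,3.6,21.2,-27.5,-42.4,-61.8,8.5],
    [37.3,3.6,21.2,-27.5,-42.4,-61.8,8.5],
    [37.3,3.6,21.2,-27.5,-42.4,-61.8,8.5],
    [37.3,3.6,21.2,-27.5,-42.4,-61.8,8.5],
    [37.3,3.6,21.2,-27.5,-42.4,-61.8,8.5],
    [37.3,3.6,21.2,-27.5,-42.4,-61.8,8.5],
    [37.3,3.6,21.2,-27.5,-42.4,-61.8,8.5]
  ]
}}

```text
clock: 2.2
tcp_pos: [0.4459, 0.2187, 0.1241]
ee_rot: [179.3, 47.6, 168.3]
force: [0.3, -1.0, -0.5]
opening: 0.0851
grasp_force: 0.0
```

Run:
```python
from h import *
st();delta([.504,.201,.072],R_(-11,48,1),back=.10);delta([.504,.201,.072],R_(-11,48,1),back=.003)
cv2.imwrite('pics/w1.png',grab_frame('wrist')[:,:,::-1])
```

```text
2.2 [0.4459 0.2187 0.1241] [179.3  47.6 168.3] [-20.1  27.2 -49.6 139.   90.4  65.5 -61.3] F [ 0.3 -1.  -0.5] 0.0851 0.0
[-0.18, -0.62, -0.13] [0.2, -0.4, -0.5] rows 1.0
[-0.24, -0.65, 9.57] [0.2, -0.4, -0.5] rows 3.0
```

View pics/w1.png

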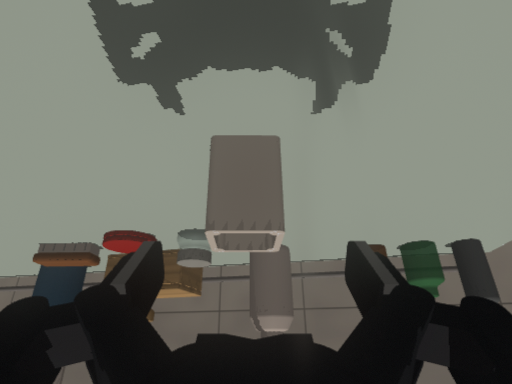

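The wrist view shows the cup centred at about column 246 between the fingers, whose midpoint is about 255. That fits the planned -6 mm shift in y.

Call:
{"fn": "move_arm", "kwargs": {
  "deltas": [
    [-0.2,-0.6,0,0.2,-0.4,-0.5,8.5],
    [-0.2,-0.65,1,0.2,-0.4,-0.5,8.5],
    [-0.2,-0.65,3,0.2,-0.4,-0.5,8.5],
    [-0.2,-0.65,5,0.2,-0.4,-0.5,8.5],
    [-0.2,-0.65,7,0.2,-0.4,-0.5,8.5],
    [-0.2,-0.65,8.5,0.2,-0.4,-0.5,8.5],
    [-0.2,-0.65,9.5,0.2,-0.4,-0.5,8.5],
    [-0.2,-0.65,9.5,0.2,-0.4,-0.5,7.5],
    [-0.2,-0.65,9.5,0.2,-0.4,-0.5,6.5],
    [-0.2,-0.65,9.5,0.2,-0.4,-0.5,5.5],
    [-0.2,-0.65,9.5,0.2,-0.4,-0.5,4.5],
    [-0.2,-0.65,9.5,0.2,-0.4,-0.5,4]
  ]
}}

```text
clock: 3.25
tcp_pos: [0.5164, 0.1905, 0.0651]
ee_rot: [-179.6, 48.2, 168.6]
force: [-2.0, -1.3, 7.6]
opening: 0.0515
grasp_force: 62.6
```

Call:
{"fn": "move_arm", "kwargs": {
  "deltas": [
    [0,0,0,0,0,0,3],
    [0,0,0,0,0,0,3],
    [0,0,0,0,0,0,3],
    [0,0,0,0,0,0,3],
    [0,0,0,0,0,0,3],
    [0,0,0,0,0,0,3]
  ]
}}

```text
clock: 3.75
tcp_pos: [0.5164, 0.1906, 0.0652]
ee_rot: [-179.6, 48.2, 168.7]
force: [-2.0, -1.7, 9.2]
opening: 0.0515
grasp_force: 62.7
```

Run:
```python
from h import *
st();delta([.504,.201,.072],R_(-11,48,1),back=.003)
```

```text
3.75 [0.5164 0.1906 0.0652] [-179.6   48.2  168.7] [-16.   37.3 -41.7 136.8 105.6  65.8 -64.5] F [-2.  -1.7  9.2] 0.0515 62.6618692651391
[0.44, 0.79, 0.08] [-0.7, 0.2, -0.2] rows 1.0
```

```bash
cat >> h.py <<'E'
def now():
    s=sense();return np.array(s['tcp_pos']),Ro.from_euler('xyz',s['ee_rot'],degrees=True).as_matrix()
Rz=lambda a:Ro.from_euler('z',a,degrees=True).as_matrix()
Ry=lambda a:Ro.from_euler('y',a,degrees=True).as_matrix()
def cupgrab(Pc,Rc,f):
    p,R=now();o=R.T@(Pc-p);o[1]=0;np.savez(f,o=o,R=R.T@Rc);print('cup in tool',o.round(4))
def cupgo(Pc,Rc,f,frm=None):
    g=np.load(f);R=Rc@g['R'].T;return delta(Pc-R@g['o'],R,off=0,frm=frm)
E
python3 - <<'E'
from h import *
p,R=now();a=np.degrees(np.arctan2(R[1,1],R[0,1]))-90;print(a)
P0=np.array([.504,.201,.03]);Rc=Rz(a);cupgrab(P0,Rc,'g1.npz')
g=np.load('g1.npz');P0=p+R@g['o'];print(P0)
cupgo(P0+[-.02,-.02,.12],Rc,'g1.npz')
R1=Rz(5)@Ry(90);u=R1[:,2];C=np.array([.50,.07,.057])-.037*u
cupgo(C+[0,0,.12],R1,'g1.npz')
cupgo(C,R1,'g1.npz')
E
```

```text
-11.665743185225281
cup in tool [0.0357 0.     0.0128]
[0.50240348 0.1932674  0.03004087]
[-7.91, -2.43, -9.14] [0.0, 0.0, -0.0] rows 3.0
[-7.66, -12.23, -5.97] [-1.4, 89.2, -18.8] rows 13.0
[1.29, -12.16, 2.02] [-1.4, 89.2, -18.8] rows 13.0
```

Call:
{"fn": "move_arm", "kwargs": {
  "deltas": [
    [-1.5,0,-1.5,0,0,0,3],
    [-3,0,-3.5,0,0,0,3],
    [-5,-1,-6,0,0,0,3],
    [-7,-2,-8,0,0,0,3],
    [-7.9,-2.4,-9.1,0,0,0,3],
    [-7.9,-2.4,-9.1,0,0,0,3],
    [-7.9,-2.4,-9.1,0,0,0,3]
  ]
}}

```text
clock: 4.33
tcp_pos: [0.4966, 0.1705, 0.1843]
ee_rot: [-179.6, 48.2, 168.6]
force: [0.5, 0.0, -2.0]
opening: 0.0517
grasp_force: 63.6
```

Run:
```python
from h import *
st()
R1=Rz(5)@Ry(90);u=R1[:,2];C=np.array([.50,.07,.057])-.037*u
cupgo(C+[0,0,.12],R1,'g1.npz')
```

```text
4.33 [0.4966 0.1705 0.1843] [-179.6   48.2  168.6] [ -8.5  16.1 -47.3 136.8  88.3  53.7 -45.9] F [ 0.5  0.  -2. ] 0.0517 63.57336066663265
[0.18, -9.8, 3.1] [-1.3, 89.2, -18.8] rows 13.0
```

Call:
{"fn": "move_arm", "kwargs": {
  "deltas": [
    [0,-2,0,-0.4,22,-4.7,3],
    [0,-5,1.5,-0.6,44.5,-9.4,3],
    [0.2,-9.8,3.1,-1.3,89.2,-18.8,3],
    [0.2,-9.8,3.1,-1.3,89.2,-18.8,3],
    [0.2,-9.8,3.1,-1.3,89.2,-18.8,3],
    [0.2,-9.8,3.1,-1.3,89.2,-18.8,3],
    [0.2,-9.8,3.1,-1.3,89.2,-18.8,3],
    [0.2,-9.8,3.1,-1.3,89.2,-18.8,3],
    [0.2,-9.8,3.1,-1.3,89.2,-18.8,3],
    [0.2,-9.8,3.1,-1.3,89.2,-18.8,3],
    [0.2,-9.8,3.1,-1.3,89.2,-18.8,3],
    [0.2,-9.8,3.1,-1.3,89.2,-18.8,3]
  ]
}}

```text
clock: 5.33
tcp_pos: [0.4978, 0.0699, 0.1604]
ee_rot: [-175.8, -17.9, 179.7]
force: [-0.1, 0.4, -2.3]
opening: 0.0514
grasp_force: 63.4
```

Run:
```python
from h import *
st()
R1=Rz(5)@Ry(90);u=R1[:,2];C=np.array([.50,.07,.057])-.037*u
cupgo(C+[0,0,.12],R1,'g1.npz')
```

```text
5.33 [0.4978 0.0699 0.1604] [-175.8  -17.9  179.7] [ 19.7  35.8 -48.3  96.3  22.1  78.5  55.2] F [-0.1  0.4 -2.3] 0.0514 63.448664881289005
[0.04, -0.0, -0.24] [-1.4, 23.7, -5.7] rows 4.0
```

Call:
{"fn": "move_arm", "kwargs": {
  "deltas": [
    [0,0,-0.2,-1.4,23.7,-5.7,3],
    [0,0,-0.2,-1.4,23.7,-5.7,3],
    [0,0,-0.2,-1.4,23.7,-5.7,3],
    [0,0,-0.2,-1.4,23.7,-5.7,3],
    [0,0,-0.2,-1.4,23.7,-5.7,3],
    [0,0,-0.2,-1.4,23.7,-5.7,3],
    [0,0,-0.2,-1.4,23.7,-5.7,3]
  ]
}}

```text
clock: 5.92
tcp_pos: [0.4981, 0.0711, 0.1627]
ee_rot: [-179.9, -41.3, -174.8]
force: [-0.0, 0.8, -0.7]
opening: 0.0514
grasp_force: 63.5
```

Run:
```python
from h import *
st()
R1=Rz(5)@Ry(90);u=R1[:,2];C=np.array([.50,.07,.057])-.037*u
cupgo(C,R1,'g1.npz')
cv2.imwrite('pics/s2.png',cv2.resize(grab_frame('scene')[100:260,180:390,::-1],(788,600),interpolation=cv2.INTER_CUBIC))
```

```text
5.92 [0.4981 0.0711 0.1627] [-179.9  -41.3 -174.8] [ 14.6  50.2 -45.3  79.7  17.1 101.7  61.9] F [-0.   0.8 -0.7] 0.0514 63.47610756754875
[-7.9, -0.08, 9.02] [-0.1, 0.5, -0.1] rows 3.0
```

View pics/s2.png

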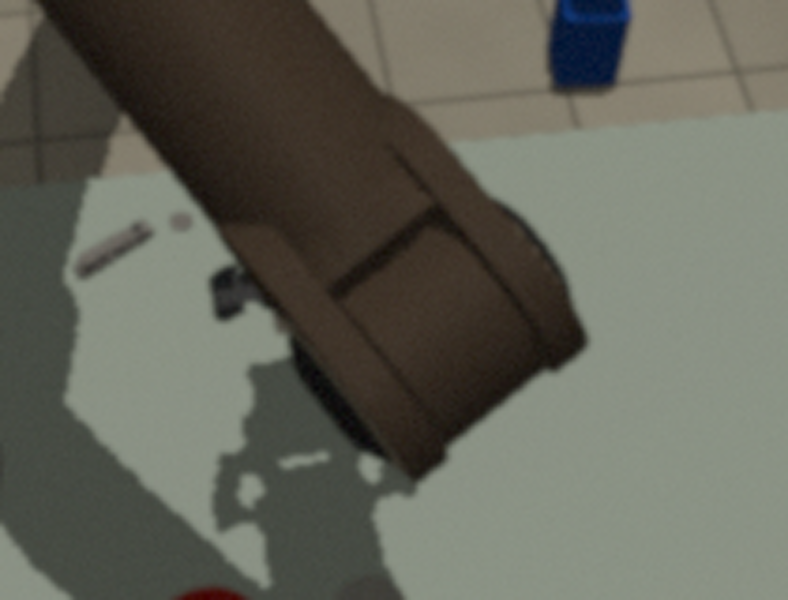

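The arm hides the cup in this view, but the space around it is clear (clipper at (115,248), compact at (210,595)). Both slants are within reach, so I'll lower the cup.

Call:
{"fn": "move_arm", "kwargs": {
  "deltas": [
    [-1,0,1.1,0,0.5,0,3],
    [-2.6,0,3,0,0.5,0,3],
    [-4.2,-0.05,4.8,0,0.5,0,3],
    [-5.6,-0.1,6.4,0,0.5,0,3],
    [-6.6,-0.1,7.5,0,0.5,0,3],
    [-7.2,-0.1,8.2,0,0.5,0,3],
    [-7.6,-0.1,8.7,0,0.5,0,3],
    [-7.7,-0.1,8.8,0,0.5,0,3],
    [-7.8,-0.1,8.9,0,0.5,0,3],
    [-7.9,-0.1,9.0,0,0.5,0,3],
    [-7.9,-0.1,9.0,0,0.5,0,3],
    [-7.9,-0.1,9.0,0,0.5,0,3]
  ]
}}

```text
clock: 6.97
tcp_pos: [0.4992, 0.0695, 0.0443]
ee_rot: [-179.9, -41.7, -174.8]
force: [-0.8, 0.8, -1.0]
opening: 0.0517
grasp_force: 63.5
```

Run:
```python
from h import *
st()
R1=Rz(5)@Ry(90);u=R1[:,2];C=np.array([.50,.07,.057])-.037*u
cupgo(C,R1,'g1.npz')
```

```text
6.97 [0.4992 0.0695 0.0443] [-179.9  -41.7 -174.8] [ 13.5  58.4 -42.5  81.7  21.4  93.1  61.8] F [-0.8  0.8 -1. ] 0.0517 63.49005538970232
[-0.03, 0.06, 0.18] [-0.0, 0.1, -0.1] rows 1.0
```

Call:
{"fn": "move_arm", "kwargs": {
  "deltas": [
    [-0.07,0,0.08,0,0,0,3],
    [-0.13,0,0.15,0,0,0,3],
    [-0.17,0,0.19,0,0,0,3],
    [-0.2,0,0.22,0,0,0,3],
    [-0.2,0,0.22,0,0,0,3],
    [-0.2,0,0.22,0,0,0,3]
  ]
}}

```text
clock: 7.47
tcp_pos: [0.4992, 0.0695, 0.0439]
ee_rot: [-179.9, -41.8, -174.8]
force: [2.0, -2.4, 15.9]
opening: 0.0516
grasp_force: 65.2
```

Run:
```python
from h import *
st()
a=cv2.resize(grab_frame('wrist')[:,:,::-1],(512,384));b=cv2.resize(grab_frame('top')[150:230,180:290,::-1],(528,384),interpolation=cv2.INTER_CUBIC)
cv2.imwrite('pics/w3.png',cv2.resize(np.hstack([a,b]),(800,296)))
```

```text
7.47 [0.4992 0.0695 0.0439] [-179.9  -41.8 -174.8] [ 13.5  58.5 -42.5  81.7  21.4  93.2  61.8] F [ 2.  -2.4 15.9] 0.0516 65.19719213247299
```

View pics/w3.png

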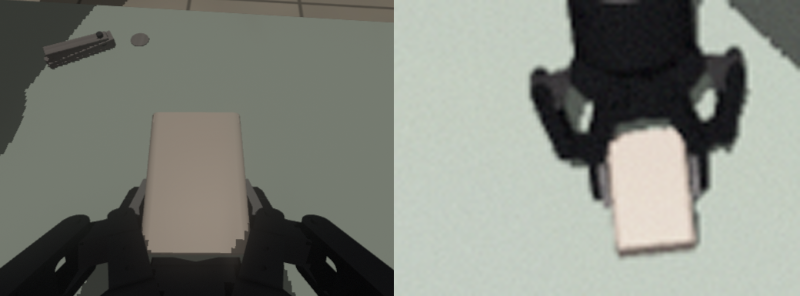

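The cup lies on its side between the pads, at about (195,180) in the wrist view, and is pressing on the shelf. I'll release it and back off.

Call:
{"fn": "move_arm", "kwargs": {
  "deltas": [
    [0.1,0,-0.12,0,0,0,5.0],
    [0.12,0,-0.14,0,0,0,5.4],
    [0.12,0,-0.14,0,0,0,6],
    [0.12,0,-0.14,0,0,0,7.5],
    [0.12,0,-0.14,0,0,0,8.5],
    [0.12,0,-0.14,0,0,0,8.5],
    [0,0,-2,0,0,0,8.5],
    [0,0,-5,0,0,0,8.5],
    [0,0,-9,0,0,0,8.5],
    [0,0,-13,0,0,0,8.5],
    [0,0,-14,0,0,0,8.5],
    [0,0,-14,0,0,0,8.5]
  ]
}}

```text
clock: 8.57
tcp_pos: [0.5936, 0.0793, 0.147]
ee_rot: [179.9, -41.5, -174.7]
force: [-0.6, -0.1, -1.4]
opening: 0.0851
grasp_force: 0.0
```

Run:
```python
from h import *
st()
cv2.imwrite('pics/t4.png',np.vstack([cv2.resize(cv2.convertScaleAbs(grab_frame(n)[v-27:v+27,u-36:u+36,::-1],alpha=1.4),(400,300)) for n,u,v in(('top',237,200),)]+[cv2.resize(cv2.convertScaleAbs(grab_frame('wrist')[:,:,::-1],alpha=1.4),(400,300))]))
```

```text
8.57 [0.5936 0.0793 0.147 ] [ 179.9  -41.5 -174.7] [ -2.7  53.5 -15.6  62.8   5.  106.   78. ] F [-0.6 -0.1 -1.4] 0.0851 0.0
```

View pics/t4.png

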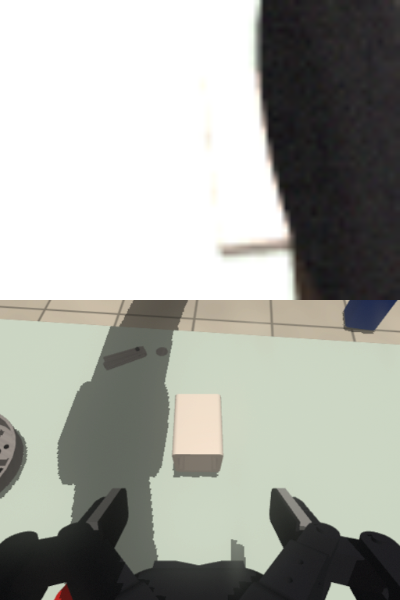

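The cup lies flat, mouth outward, as planned. Next I'll go over the top to the forward slant.

Run:
```python
from h import *
w=delta([.50,.07,.27],R_(5,0,1),off=0)
delta([.497,.07,.057],R_(5,45,1),back=.15,frm=w)
```

```text
[15.17, -0.07, -3.04] [-0.3, -41.5, 0.2] rows 6.0
[9.56, 0.03, 12.04] [-0.0, -45.0, -0.0] rows 7.0
```

Call:
{"fn": "move_arm", "kwargs": {
  "deltas": [
    [5,0,-3,0,-5,0,8.5],
    [9,0,-4,0,-12,0,8.5],
    [15.2,0,-3,0,-41.5,0,8.5],
    [15.2,0,-3,0,-41.5,0,8.5],
    [15.2,0,-3,0,-41.5,0,8.5],
    [15.2,0,-3,0,-41.5,0,8.5],
    [15.2,0,-3,0,-41.5,0,8.5],
    [15.2,0,-3,0,-41.5,0,8.5],
    [15.2,0,-3,0,-41.5,0,8.5]
  ]
}}

```text
clock: 9.42
tcp_pos: [0.4976, 0.0694, 0.2686]
ee_rot: [-179.8, -0.4, -174.7]
force: [0.5, 0.2, 1.0]
opening: 0.085
grasp_force: 0.0
```

Call:
{"fn": "move_arm", "kwargs": {
  "deltas": [
    [3,0,0,0,-45,0,8.5],
    [6,0,2,0,-45,0,8.5],
    [9.5,0,5,0,-45,0,8.5],
    [9.5,0,12,0,-45,0,8.5],
    [9.5,0,12,0,-45,0,8.5],
    [9.5,0,12,0,-45,0,8.5],
    [9.5,0,12,0,-45,0,8.5],
    [9.5,0,12,0,-45,0,8.5],
    [9.5,0,12,0,-45,0,8.5],
    [9.5,0,12,0,-45,0,8.5]
  ]
}}

```text
clock: 10.25
tcp_pos: [0.4369, 0.0385, 0.1818]
ee_rot: [-173.4, 36.0, -174.9]
force: [0.5, -0.3, -0.1]
opening: 0.0848
grasp_force: 0.0
```

Run:
```python
from h import *
st();delta([.497,.07,.057],R_(5,45,1),back=.15)
# predicted cup corners in views
u=Rz(5)[:,0];v=Rz(5)[:,1];C=np.array([.50,.07,.03])
w=grab_frame('wrist')[:,:,::-1].copy();t=grab_frame('top')[:,:,::-1].copy()
t=cv2.resize(t[165:230,195:281],(688,520),interpolation=cv2.INTER_CUBIC)
K=[C+a*.037*u+b*.026*v+[0,0,.052] for a,b in((-1,-1),(1,-1),(1,1),(-1,1))]
cv2.polylines(w,[np.int32(pix('wrist',K)*8).reshape(-1,1,2)],True,(0,0,255),1,cv2.LINE_AA,3)
cv2.polylines(t,[np.int32((pix('top',K)-[195,165])*64).reshape(-1,1,2)],True,(0,0,255),1,cv2.LINE_AA,3)
cv2.imwrite('pics/m5.png',cv2.resize(np.hstack([cv2.resize(w,(688,520)),t]),(800,302)))
```

```text
10.25 [0.4369 0.0385 0.1818] [-173.4   36.  -174.9] [ 49.8  -4.9 -68.3 143.5  64.9  11.5  11.9] F [ 0.5 -0.3 -0.1] 0.0848 0.0
[4.31, 2.7, 0.54] [-6.5, -9.0, 0.6] rows 2.0
```

View pics/m5.png

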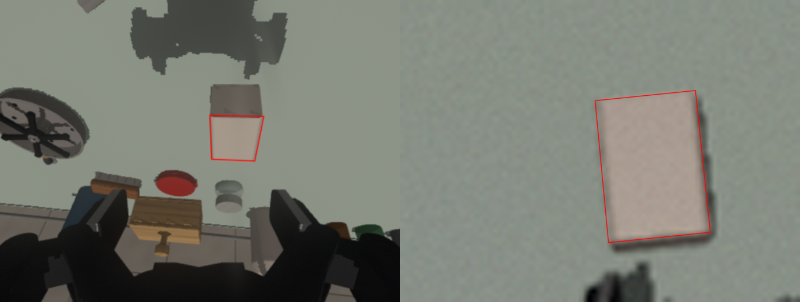

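The predicted outline fits the cup in both pictures (top face at about (235,138) in the wrist view and (655,165) in the top view). Backing off along the tool axis is too close to the base. The fingers straddle the cup, so I'll approach from above instead.

Run:
```python
from h import *
w=delta([.498,.07,.147],R_(5,45,1),back=.003)
delta([.498,.07,.057],R_(5,45,1),back=.003,frm=w)
```

```text
[-3.36, 3.6, 7.79] [-6.5, -9.0, 0.6] rows 3.0
[6.36, 0.0, 6.36] [0.0, 0.0, 0.0] rows 3.0
```

Call:
{"fn": "move_arm", "kwargs": {
  "deltas": [
    [-3.4,3.6,7.8,-6.5,-9,0.6,8.5],
    [-3.4,3.6,7.8,-6.5,-9,0.6,8.5],
    [-3.4,3.6,7.8,-6.5,-9,0.6,8.5],
    [-3.4,3.6,7.8,-6.5,-9,0.6,8.5],
    [-3.4,3.6,7.8,-6.5,-9,0.6,8.5],
    [-3.4,3.6,7.8,-6.5,-9,0.6,8.5],
    [-3.4,3.6,7.8,-6.5,-9,0.6,8.5]
  ]
}}

```text
clock: 10.93
tcp_pos: [0.5098, 0.0723, 0.1317]
ee_rot: [179.6, 44.6, -175.3]
force: [0.1, -0.1, -0.5]
opening: 0.085
grasp_force: 0.0
```

Run:
```python
from h import *
st()
w=delta([.498,.07,.147],R_(5,45,1),back=.003)
w=delta([.498,.07,.057],R_(5,45,1),back=.003)
```

```text
10.93 [0.5098 0.0723 0.1317] [ 179.6   44.6 -175.3] [ 44.5  32.3 -76.8 144.7 120.1  46.  -32.1] F [ 0.1 -0.1 -0.5] 0.085 0.0
[-0.23, -0.12, -0.33] [0.2, -0.4, -0.2] rows 1.0
[6.08, -0.17, 6.08] [0.2, -0.4, -0.2] rows 3.0
```

Call:
{"fn": "move_arm", "kwargs": {
  "deltas": [
    [1,-0.15,1,0.2,-0.4,-0.2,8.5],
    [2.5,-0.15,2.5,0.2,-0.4,-0.2,8.5],
    [4,-0.15,4,0.2,-0.4,-0.2,8.5],
    [5.2,-0.15,5.2,0.2,-0.4,-0.2,8.5],
    [5.8,-0.15,5.8,0.2,-0.4,-0.2,8.5],
    [6.0,-0.15,6.0,0.2,-0.4,-0.2,8.5],
    [6.0,-0.15,6.0,0.2,-0.4,-0.2,8.5],
    [6.0,-0.15,6.0,0.2,-0.4,-0.2,8.5]
  ]
}}

```text
clock: 11.6
tcp_pos: [0.5209, 0.0716, 0.0512]
ee_rot: [-179.1, 44.7, -174.3]
force: [0.6, 0.6, 0.4]
opening: 0.0851
grasp_force: 0.0
```

Run:
```python
from h import *
st()
w=delta([.498,.07,.057],R_(5,45,1),back=.003)
```

```text
11.6 [0.5209 0.0716 0.0512] [-179.1   44.7 -174.3] [ 42.6  68.6 -83.9 145.4 127.7  79.2 -18. ] F [0.6 0.6 0.4] 0.0851 0.0
[1.22, 0.05, -0.43] [-0.4, -0.3, 0.5] rows 1.0
```

The arm stops at its j3 and j4 limits, so the grasp point is about 9 mm above the cup axis. That is still well within the side face, so I'll close here.

Call:
{"fn": "move_arm", "kwargs": {
  "deltas": [
    [0,0,0,0,0,0,7],
    [0,0,0,0,0,0,6],
    [0,0,0,0,0,0,5.4],
    [0,0,0,0,0,0,4.5],
    [0,0,0,0,0,0,3],
    [0,0,0,0,0,0,3],
    [0,0,0,0,0,0,3],
    [0,0,0,0,0,0,3]
  ]
}}

```text
clock: 12.27
tcp_pos: [0.522, 0.071, 0.0532]
ee_rot: [-179.1, 45.1, -174.4]
force: [-3.8, -3.0, 9.8]
opening: 0.0513
grasp_force: 62.3
```

Run:
```python
from h import *
st()
p,R=now();a=np.degrees(np.arctan2(R[1,1],R[0,1]))-90;print(a)
R1=Rz(a)@Ry(90);P0=np.array([.50,.07,.056])-.037*R1[:,2];cupgrab(P0,R1,'g2.npz')
g=np.load('g2.npz');P0=p+R@g['o'];print(P0)
cupgo(P0+[.06,0,.12],R1,'g2.npz')
```

```text
12.27 [0.522  0.071  0.0532] [-179.1   45.1 -174.4] [ 42.7  68.6 -84.  145.4 128.   79.4 -18.1] F [-3.8 -3.   9.8] 0.0513 62.31007866561413
4.972611308632395
cup in tool [ 0.0397  0.     -0.0438]
[0.46321217 0.06595488 0.05600884]
[-12.71, -0.65, -4.24] [-0.0, -0.0, 0.0] rows 4.0
```

Call:
{"fn": "move_arm", "kwargs": {
  "deltas": [
    [-0.8,0,-0.6,0,0,0,3],
    [-2.5,0,-1.6,0,0,0,3],
    [-5,0,-2.5,0,0,0,3],
    [-8,-0.3,-3.3,0,0,0,3],
    [-11,-0.6,-4,0,0,0,3],
    [-12.7,-0.6,-4.2,0,0,0,3],
    [-12.7,-0.6,-4.2,0,0,0,3],
    [-12.7,-0.6,-4.2,0,0,0,3],
    [-12.7,-0.6,-4.2,0,0,0,3]
  ]
}}

```text
clock: 13.02
tcp_pos: [0.5804, 0.0713, 0.1697]
ee_rot: [-179.2, 44.8, -174.5]
force: [0.5, 0.6, -2.7]
opening: 0.0513
grasp_force: 63.3
```

Run:
```python
from h import *
st()
```

```text
13.02 [0.5804 0.0713 0.1697] [-179.2   44.8 -174.5] [ 49.4  38.  -83.1 134.7 109.6  47.1 -13.2] F [ 0.5  0.6 -2.7] 0.0513 63.31500805914402
```

Run:
```python
from h import *
g=np.load('g2.npz')
R=Rz(5)@Ry(180)@g['R'].T
w=delta([.50,.05,.21],R,off=0);print('t',R[:,2])
for psi in(205,230):
    R2=Rz(psi-180)@Ry(180);w2=cupgo(np.array([.552,-.192,.064+.074+.05]),R2,'g2.npz',frm=w);print(psi,w2[0])
```

```text
[2.99, -1.46, -8.62] [-0.6, 89.7, -0.7] rows 13.0
t [-0.70279558 -0.06893813 -0.70804372]
[-7.53, -24.69, 3.94] [14.1, -0.0, -14.2] rows 7.0
205 [ 0.54948046 -0.19320729  0.12898022]
[-7.57, -24.79, 3.89] [31.8, -0.0, -31.9] rows 7.0
230 [ 0.55022674 -0.19415898  0.12898022]
```

Call:
{"fn": "move_arm", "kwargs": {
  "deltas": [
    [1,-0.5,-3,0,7,0,3],
    [2,-1,-6,-0.3,45,-0.3,3],
    [3,-1.5,-8.6,-0.6,89.7,-0.7,3],
    [3,-1.5,-8.6,-0.6,89.7,-0.7,3],
    [3,-1.5,-8.6,-0.6,89.7,-0.7,3],
    [3,-1.5,-8.6,-0.6,89.7,-0.7,3],
    [3,-1.5,-8.6,-0.6,89.7,-0.7,3],
    [3,-1.5,-8.6,-0.6,89.7,-0.7,3],
    [3,-1.5,-8.6,-0.6,89.7,-0.7,3],
    [3,-1.5,-8.6,-0.6,89.7,-0.7,3],
    [3,-1.5,-8.6,-0.6,89.7,-0.7,3],
    [3,-1.5,-8.6,-0.6,89.7,-0.7,3]
  ]
}}

```text
clock: 14.02
tcp_pos: [0.5002, 0.05, 0.209]
ee_rot: [-178.2, -20.1, -174.8]
force: [0.4, -0.0, -2.1]
opening: 0.0508
grasp_force: 63.5
```

Run:
```python
from h import *
st()
g=np.load('g2.npz')
w=delta([.50,.05,.21],Rz(5)@Ry(180)@g['R'].T,off=0)
```

```text
14.02 [0.5002 0.05   0.209 ] [-178.2  -20.1 -174.8] [ 31.1  42.6 -67.4  91.6  29.9  90.9  54. ] F [ 0.4 -0.  -2.1] 0.0508 63.5314466804266
[0.06, -0.0, -0.09] [-1.6, 24.8, -0.7] rows 4.0
```

Call:
{"fn": "move_arm", "kwargs": {
  "deltas": [
    [0,0,-0.1,-1.6,24.8,-0.7,3],
    [0,0,-0.1,-1.6,24.8,-0.7,3],
    [0,0,-0.1,-1.6,24.8,-0.7,3],
    [0,0,-0.1,-1.6,24.8,-0.7,3],
    [0,0,-0.1,-1.6,24.8,-0.7,3],
    [0,0,-0.1,-1.6,24.8,-0.7,3],
    [0,0,-0.1,-1.6,24.8,-0.7,3]
  ]
}}

```text
clock: 14.6
tcp_pos: [0.5011, 0.0487, 0.2093]
ee_rot: [-179.6, -44.7, -174.9]
force: [0.3, -0.3, -2.3]
opening: 0.0511
grasp_force: 63.6
```

Run:
```python
from h import *
st()
for psi in(185,205,230):
    R2=Rz(psi-180)@Ry(180);cupgo(np.array([.552,-.192,.064+.074+.05]),R2,'g2.npz')
```

```text
14.6 [0.5011 0.0487 0.2093] [-179.6  -44.7 -174.9] [  2.4  43.4 -20.1  76.8   5.2 106.1  76.6] F [ 0.3 -0.3 -2.3] 0.0511 63.60039956867695
[-7.53, -24.4, 4.01] [-0.1, 0.2, -0.3] rows 7.0
[-7.55, -24.5, 4.0] [14.0, 0.1, -14.5] rows 7.0
[-7.59, -24.6, 3.95] [31.7, 0.1, -32.2] rows 7.0
```

Call:
{"fn": "move_arm", "kwargs": {
  "deltas": [
    [-1,-3,0.5,4,0,-4,3],
    [-3,-7,1.5,12,0.1,-12,3],
    [-5,-12,2.5,22,0.1,-22,3],
    [-7.6,-24.6,4,31.7,0.1,-32.2,3],
    [-7.6,-24.6,4,31.7,0.1,-32.2,3],
    [-7.6,-24.6,4,31.7,0.1,-32.2,3],
    [-7.6,-24.6,4,31.7,0.1,-32.2,3],
    [-7.6,-24.6,4,31.7,0.1,-32.2,3],
    [-7.6,-24.6,4,31.7,0.1,-32.2,3],
    [-7.6,-24.6,4,31.7,0.1,-32.2,3],
    [-7.6,-24.6,4,31.7,0.1,-32.2,3],
    [-7.6,-24.6,4,31.7,0.1,-32.2,3]
  ]
}}

```text
clock: 15.6
tcp_pos: [0.5518, -0.1908, 0.1297]
ee_rot: [-179.9, -44.4, -129.4]
force: [-0.1, 0.0, -2.8]
opening: 0.0512
grasp_force: 63.5
```

Run:
```python
from h import *
st()
R2=Rz(50)@Ry(180);P=np.array([.552,-.192,.138])
cupgo(P+[0,0,.05],R2,'g2.npz');cupgo(P+[0,0,.003],R2,'g2.npz')
g=np.load('g2.npz');p,R=now();m=p+R@g['o'];Rc=R@g['R'];print('cup',m,Rc[:,2])
w=cv2.resize(grab_frame('wrist')[:,:,::-1],(400,300));s=cv2.resize(grab_frame('scene')[175:265,105:225,::-1],(400,300),interpolation=cv2.INTER_CUBIC)
cv2.imwrite('pics/r6.png',cv2.convertScaleAbs(np.hstack([w,s]),alpha=1.4))
```

```text
15.6 [ 0.5518 -0.1908  0.1297] [-179.9  -44.4 -129.4] [  8.5  44.4 -19.4  86.9  40.4  90.6 116. ] F [-0.1  0.  -2.8] 0.0512 63.52015480399132
[0.2, -0.09, 0.31] [-0.1, 0.5, 0.0] rows 1.0
[-3.09, -0.09, 3.66] [-0.1, 0.5, 0.0] rows 2.0
cup [ 0.55318899 -0.18896936  0.18878511] [ 0.0065017   0.00581756 -0.99996194]
```

View pics/r6.png

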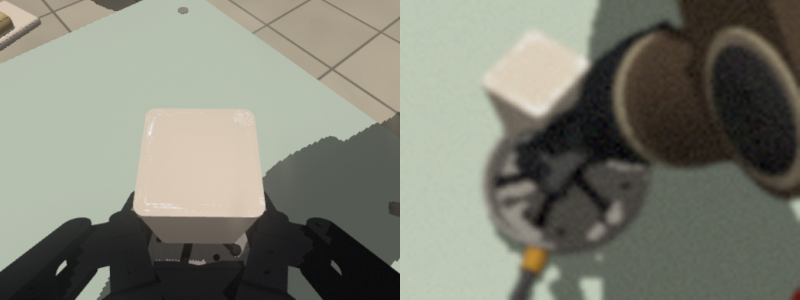

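The cup is upside down over the rinser; its solid base is at about (538,74) in the scene half of the picture. I'll check its position against that.

Run:
```python
from h import *
print(ray('scene',np.array([137.5,74])/3.3333+[105,175],.1888))
```

```text
[ 0.55643692 -0.18498448  0.1888    ]
```

Call:
{"fn": "move_arm", "kwargs": {
  "deltas": [
    [-0.5,-0.1,0.7,-0.1,0.5,0,3],
    [-1.2,-0.1,1.5,-0.1,0.5,0,3],
    [-1.9,-0.1,2.3,-0.1,0.5,0,3],
    [-2.5,-0.1,3.0,-0.1,0.5,0,3],
    [-2.9,-0.1,3.4,-0.1,0.5,0,3],
    [-3.1,-0.1,3.6,-0.1,0.5,0,3],
    [-3.1,-0.1,3.6,-0.1,0.5,0,3],
    [-3.1,-0.1,3.6,-0.1,0.5,0,3]
  ]
}}

```text
clock: 16.37
tcp_pos: [0.5506, -0.1952, 0.0828]
ee_rot: [-179.9, -44.9, -129.5]
force: [0.1, -1.2, -1.4]
opening: 0.0511
grasp_force: 63.5
```

Run:
```python
from h import *
st()
R2=Rz(50)@Ry(180);P=np.array([.552,-.192,.138])
cupgo(P,R2,'g2.npz')
g=np.load('g2.npz');p,R=now();print('cup',p+R@g['o'],(R@g['R'])[:,2])
```

```text
16.37 [ 0.5506 -0.1952  0.0828] [-179.9  -44.9 -129.5] [  8.3  48.  -18.7  87.7  41.6  87.6 113.6] F [ 0.1 -1.2 -1.4] 0.0511 63.5398755222559
[-0.31, 0.09, 0.23] [-0.0, -0.0, -0.1] rows 1.0
cup [ 0.55229382 -0.19299051  0.14177989] [ 5.71499033e-04 -7.32393656e-04 -9.99999568e-01]
```

Call:
{"fn": "move_arm", "kwargs": {
  "deltas": [
    [0.1,0.05,0.25,0,0,0,3],
    [0.02,0.05,0.32,0,0,0,3],
    [-0.05,0.05,0.4,0,0,0,3],
    [-0.1,0.05,0.46,0,0,0,3],
    [-0.1,0.05,0.46,0,0,0,3],
    [-0.1,0.05,0.46,0,0,0,3]
  ]
}}

```text
clock: 16.87
tcp_pos: [0.5486, -0.1971, 0.0795]
ee_rot: [-179.9, -45.0, -129.5]
force: [0.2, 0.3, 3.1]
opening: 0.0512
grasp_force: 63.9
```

Run:
```python
from h import *
st()
g=np.load('g2.npz');p,R=now();print('cup',p+R@g['o'],(R@g['R'])[:,2])
```

```text
16.87 [ 0.5486 -0.1971  0.0795] [-179.9  -45.  -129.5] [  8.4  48.1 -18.7  88.1  41.7  87.1 113.4] F [0.2 0.3 3.1] 0.0512 63.916586861014366
cup [ 0.55032185 -0.19488328  0.13849288] [ 0.00105369 -0.00150403 -0.99999831]
```

Call:
{"fn": "move_arm", "kwargs": {
  "deltas": [
    [0,0,0,0,0,0,5.0],
    [0,0,0,0,0,0,5.4],
    [0,0,0,0,0,0,6],
    [0,0,0,0,0,0,7.5],
    [0,0,0,0,0,0,8.5],
    [0,0,0,0,0,0,8.5],
    [0,0,-2,0,0,0,8.5],
    [0,0,-5,0,0,0,8.5],
    [0,0,-9,0,0,0,8.5],
    [0,0,-13,0,0,0,8.5],
    [0,0,-14,0,0,0,8.5],
    [0,0,-14,0,0,0,8.5]
  ]
}}

```text
clock: 17.87
tcp_pos: [0.6134, -0.1174, 0.1797]
ee_rot: [-179.7, -44.7, -129.4]
force: [0.3, -0.1, -0.4]
opening: 0.0847
grasp_force: 0.0
```

Run:
```python
from h import *
st();p,R=now()
w=delta([.551,-.194,.26],R_(-19,0,1),off=0)
w=delta([.551,-.194,.26],R_(-19,0,-1),off=0)
w=delta([.551,-.194,.26],R_(50,0,1),off=0)
w=delta([.551,-.194,.26],R_(-130,0,1),off=0)
```

```text
17.87 [ 0.6134 -0.1174  0.1797] [-179.7  -44.7 -129.4] [  1.9  47.  -19.7  73.9  38.1 101.1 117.5] F [ 0.3 -0.1 -0.4] 0.0847 0.0
[12.67, -0.04, 1.23] [-27.3, -38.8, 65.9] rows 12.0
[12.67, -0.04, 1.23] [42.5, -29.9, -103.9] rows 17.0
[12.67, -0.04, 1.23] [-0.5, -44.7, 0.6] rows 7.0
[12.67, -0.04, 1.23] [68.1, -0.7, -165.9] rows 26.0
```

Call:
{"fn": "move_arm", "kwargs": {
  "deltas": [
    [2.5,0,-2.5,0,-5,0,6],
    [5,0,-4.5,0,-12,0,4],
    [9,0,-2,0,-44.7,0,0],
    [12.7,0,1.2,-0.5,-44.7,0.6,0],
    [12.7,0,1.2,-0.5,-44.7,0.6,0],
    [12.7,0,1.2,-0.5,-44.7,0.6,0],
    [12.7,0,1.2,-0.5,-44.7,0.6,0],
    [12.7,0,1.2,-0.5,-44.7,0.6,0],
    [12.7,0,1.2,-0.5,-44.7,0.6,0],
    [12.7,0,1.2,-0.5,-44.7,0.6,0],
    [12.7,0,1.2,-0.5,-44.7,0.6,0],
    [12.7,0,1.2,-0.5,-44.7,0.6,0]
  ]
}}

```text
clock: 18.87
tcp_pos: [0.5494, -0.1943, 0.2583]
ee_rot: [179.7, -0.3, -130.0]
force: [-0.9, 0.4, 0.1]
opening: 0.0001
grasp_force: 0.0
```

Run:
```python
from h import *
st()
w=grab_frame('wrist')[:,:,::-1].copy();s=grab_frame('scene')[:,:,::-1].copy()
s=cv2.resize(s[175:265,105:225],(400,300),interpolation=cv2.INTER_CUBIC)
K=[np.array([.5505,-.195,.138])+Rz(50)@[a*.026,b*.026,0] for a,b in((-1,-1),(1,-1),(1,1),(-1,1))]
cv2.polylines(w,[np.int32(pix('wrist',K)*8).reshape(-1,1,2)],True,(0,0,255),1,cv2.LINE_AA,3)
cv2.polylines(s,[np.int32((pix('scene',K)-[105,175])*8/.3).reshape(-1,1,2)],True,(0,0,255),1,cv2.LINE_AA,3)
cv2.imwrite('pics/p7.png',cv2.convertScaleAbs(np.hstack([cv2.resize(w,(400,300)),s]),alpha=1.3))
```

```text
18.87 [ 0.5494 -0.1943  0.2583] [ 179.7   -0.3 -130. ] [ 37.8  21.4 -30.7  93.7  11.6  68.5 144.5] F [-0.9  0.4  0.1] 0.0001 0.0
```

View pics/p7.png

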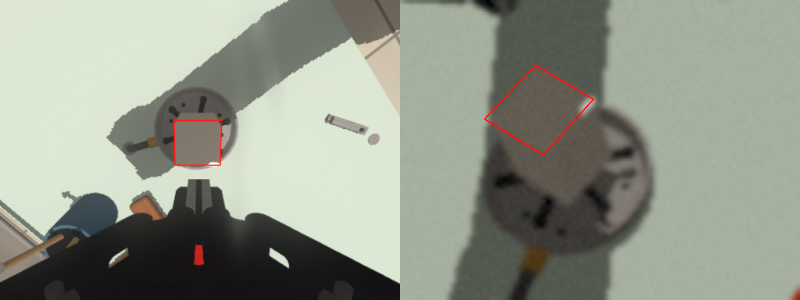

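The outline matches the inverted cup's base in both views, at (198,143) and (540,110), so it stands on the star's middle. I'll press down with the shut fingers.

Call:
{"fn": "move_arm", "kwargs": {
  "deltas": [
    [0,0,3,0,0,0,0],
    [0,0,6,0,0,0,0],
    [0,0,9,0,0,0,0],
    [0,0,10.5,0,0,0,0],
    [0,0,11.2,0,0,0,0],
    [0,0,11.6,0,0,0,0],
    [0,0,11.8,0,0,0,0],
    [0,0,12.0,0,0,0,0],
    [0,0,12.2,0,0,0,0],
    [0,0,12.4,0,0,0,0],
    [0,0,12.4,0,0,0,0],
    [0,0,12.4,0,0,0,0]
  ]
}}

```text
clock: 19.97
tcp_pos: [0.5489, -0.1966, 0.1361]
ee_rot: [179.9, -0.2, -130.2]
force: [0.8, 0.4, 4.4]
opening: -0.0004
grasp_force: 2.0
```

Run:
```python
from h import *
st()
```

```text
19.97 [ 0.5489 -0.1966  0.1361] [ 179.9   -0.2 -130.2] [ 36.2  28.1 -28.7 101.7  16.3  54.5 140.6] F [0.8 0.4 4.4] -0.0004 1.9966952700633556
```

Call:
{"fn": "move_arm", "kwargs": {
  "deltas": [
    [0,0,0.15,0,0,0,0],
    [0,0,0.3,0,0,0,0],
    [0,0,0.45,0,0,0,0],
    [0,0,0.6,0,0,0,0],
    [0,0,0.75,0,0,0,0],
    [0,0,0.85,0,0,0,0],
    [0,0,0.95,0,0,0,0],
    [0,0,0.95,0,0,0,0],
    [0,0,0.95,0,0,0,0]
  ]
}}

```text
clock: 20.72
tcp_pos: [0.5496, -0.1968, 0.1289]
ee_rot: [-179.9, -0.2, -130.2]
force: [-4.7, 1.8, 24.5]
opening: 0.0002
grasp_force: 12.0
```

24.5 N, with the tips 9 mm below first contact, means the star is against its stop. I'll hold for 2.5 s or more.

Call:
{"fn": "move_arm", "kwargs": {
  "deltas": [
    [0,0,0.03,0,0,0,0],
    [0,0,0.03,0,0,0,0],
    [0,0,0.03,0,0,0,0],
    [0,0,0.03,0,0,0,0],
    [0,0,0.03,0,0,0,0],
    [0,0,0.03,0,0,0,0],
    [0,0,0.03,0,0,0,0],
    [0,0,0.03,0,0,0,0],
    [0,0,0.03,0,0,0,0],
    [0,0,0.03,0,0,0,0],
    [0,0,0.03,0,0,0,0],
    [0,0,0.03,0,0,0,0]
  ]
}}

```text
clock: 21.72
tcp_pos: [0.5496, -0.1969, 0.1289]
ee_rot: [-179.9, -0.2, -130.2]
force: [-5.7, 2.2, 25.9]
opening: -0.0002
grasp_force: 13.0
```

Call:
{"fn": "move_arm", "kwargs": {
  "deltas": [
    [0,0,0,0,0,0,0],
    [0,0,0,0,0,0,0],
    [0,0,0,0,0,0,0],
    [0,0,0,0,0,0,0],
    [0,0,0,0,0,0,0],
    [0,0,0,0,0,0,0],
    [0,0,0,0,0,0,0],
    [0,0,0,0,0,0,0],
    [0,0,0,0,0,0,0],
    [0,0,0,0,0,0,0],
    [0,0,0,0,0,0,0],
    [0,0,0,0,0,0,0]
  ]
}}

```text
clock: 22.72
tcp_pos: [0.5497, -0.1968, 0.1289]
ee_rot: [-179.9, -0.2, -130.2]
force: [-5.2, 1.1, 25.4]
opening: -0.0003
grasp_force: 13.0
```

Call:
{"fn": "move_arm", "kwargs": {
  "deltas": [
    [0,0,0,0,0,0,0],
    [0,0,0,0,0,0,0],
    [0,0,0,0,0,0,0],
    [0,0,0,0,0,0,0],
    [0,0,0,0,0,0,0],
    [0,0,0,0,0,0,0],
    [0,0,0,0,0,0,0],
    [0,0,0,0,0,0,0]
  ]
}}

```text
clock: 23.38
tcp_pos: [0.5497, -0.1968, 0.1289]
ee_rot: [-179.9, -0.2, -130.2]
force: [-5.4, 1.6, 25.5]
opening: -0.0
grasp_force: 13.0
```

Call:
{"fn": "move_arm", "kwargs": {
  "deltas": [
    [0,0,-0.1,0,0,0,0],
    [0,0,-0.25,0,0,0,0],
    [0,0,-0.4,0,0,0,0],
    [0,0,-0.55,0,0,0,0],
    [0,0,-0.7,0,0,0,0],
    [0,0,-0.85,0,0,0,0],
    [0,0,-1.0,0,0,0,0],
    [0,0,-1.2,0,0,0,0],
    [0,0,-1.5,0,0,0,0],
    [0,0,-4,0,0,0,0],
    [0,0,-8,0,0,0,0],
    [0,0,-12,0,0,0,0]
  ]
}}

```text
clock: 24.38
tcp_pos: [0.5469, -0.1961, 0.245]
ee_rot: [179.6, -0.3, -130.1]
force: [1.6, -0.8, 0.9]
opening: -0.0
grasp_force: 0.0
```

Run:
```python
from h import *
st()
w=grab_frame('wrist')[:,:,::-1].copy();s=grab_frame('scene')[:,:,::-1].copy()
s=cv2.resize(s[175:265,105:225],(400,300),interpolation=cv2.INTER_CUBIC)
K=[np.array([.5505,-.195,.138])+Rz(50)@[a*.026,b*.026,0] for a,b in((-1,-1),(1,-1),(1,1),(-1,1))]
cv2.polylines(w,[np.int32(pix('wrist',K)*8).reshape(-1,1,2)],True,(0,0,255),1,cv2.LINE_AA,3)
cv2.polylines(s,[np.int32((pix('scene',K)-[105,175])*8/.3).reshape(-1,1,2)],True,(0,0,255),1,cv2.LINE_AA,3)
cv2.imwrite('pics/p8.png',cv2.convertScaleAbs(np.hstack([cv2.resize(w,(400,300)),s]),alpha=1.3))
```

```text
24.38 [ 0.5469 -0.1961  0.245 ] [ 179.6   -0.3 -130.1] [ 38.   21.9 -30.6  94.8  12.   67.1 144.3] F [ 1.6 -0.8  0.9] -0.0 0.0
```

View pics/p8.png

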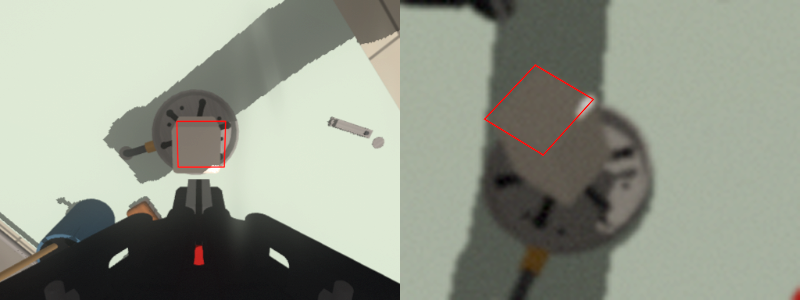

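The cup stands rim-down on the raised star in the same place, at (200,145) in the wrist view (still settling) and (540,110) in the scene view. The arm is clear of it, and the hold lasted more than 2.6 s.

```bash
python3 -c "
from station import *
print(finish_job())"
```

```text
the job is handed in; nothing more can be done
None
```

I turned the cup over, set it rim-down on the middle of the star, held it fully down for about 2.7 s and left it standing there to drain; the job is handed in at about 24 s on the robot's clock, no result was returned, and I did not re-check all the other objects at the end.

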